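Index the inspection slide to its station and set the turntable

ROBOT

A 6-joint arm with a two-finger parallel gripper is mounted at the origin on the work surface. World frame = base frame: x ahead of the robot, y to its left, z up, the work surface at z = 0. Lengths are in m, angles in degrees, forces in N, time in s.
With the tool pointing down it reaches from about 0.35 to 0.875 m from the base axis. Payload 4.2 kg.
Tool frame: the origin (TCP) lies at the very end of the fingers, on their centre line; the grasp point (between the pads) lies 19 mm behind it (r.grip_point_offset is the distance from the TCP to the grasp point, in m); z points along the fingers, y is the line along which they close (so a half turn about z gives the same grasp; the last joint's range is limited). The gripper opens to 87 mm and grips with 3 to 60 N. Pads are 19 mm wide; open, the fingers measure 117 mm over their backs; the gripper's body (75 mm by 190 mm) begins 51 mm behind the grasp point.
Start: joints at [-59.897, 22.042, 0.453, 0, -68.411, -14.817], TCP at [0.165, -0.603, 0.223] pointing down, gripper open.
Joint ranges: [-179.83, 179.83], [-69.29, 118.12], [-61.27, 80.66], [-181.25, 117.63], [-171.15, -9.14], [-177.46, 177.46]. Speed limits (degrees/s): [159.86, 159.86, 180, 180, 180, 180].

INTERFACE

Orientations are given as a 3x3 rotation matrix whose columns are the frame's x, y, z axes.
In Python, from station import r, cams gives the robot as it stands. The module is installed in compiled form; this text tells all that it offers.
- The arm moves only by the shell command python3 -m handwheel 'ROWS'. ROWS is JSON, a list that holds one entry, the list of rows, each a list of 7 numbers: the turn, a rotation vector about the tool's x, y, z in units of 6 degrees (1.0 is 6 degrees), then the shift along the tool's x, y, z in m, then the finger opening in m, from 0 to 0.087. In form: [[[ax, ay, az, x, y, z, jaw], ...]]. A call has 1 to 12 rows; each row shifts and turns the commanded pose from where the row before left it, along the tool's axes as they then stand; what a row does not reach is not made up. A row lasts 1/10 s, in which the tool goes at most 50 mm and 8.59 degrees, less where a joint would pass 70% of its speed; a pose out of reach is approached as far as the arm can. A call with a gripper value outside its range is refused whole. The fingers move at their own pace and stop on an object; the grip force is fixed at half the most. Time passes only in rows, so rows that do not move let the fingers close. It gives the time, the measured TCP pose, the force, the opening and the grip force at its end, in the units of the state.
- r.sense(): the state, without advancing time (a new reading comes with each control period).
- cams.capture(name): name is "side" or "top" or "wrist"; returns the picture (400x640x3 uint8, red, green, blue); there is no depth.
- cams.get_calibration(name): a dict with "camera_matrix" (3x3 intrinsics, pixels), "rvec" (rotation vector, rad) and "tvec" (3), from world to camera coordinates, as OpenCV has them; the wrist camera has in their place "T_tool_cam" (4x4, takes a point from camera to tool coordinates, whose origin is the TCP and whose axes are the flange's). Camera axes: x right, y down, z forward; pixel columns grow to the right and rows downward; lengths in m; the calibration is good to about 2 mm. A picture is of the moment at which its call begins: read the wrist's pose just before it. get_calibration takes no time and is no camera call.
- r.finish_job(): hands the job in; it is judged then, once.
The state is a dict: "time_s": time; "joints": joint angles; "joint_velocities": joint speeds; "effort": joint torques, N m; "tcp_pos": TCP position; "ee_rot": TCP orientation; "wrist_force": force on the tool from outside, world axes, zero at the start; "moment": the same for the moment, N m; "gripper_width": opening from 0.0 (shut) to 1.0 (fully open); "gripper_force": force on a finger pad.
Only numpy, scipy, OpenCV 4.12 (cv2) and the standard library are available. Lean on these libraries where they do the work, as an engineer would, in place of code of your own. Each camera call takes 0.05 s, during which the arm holds its last target. There are 200 camera calls.

TASK

On the jeweller's indexing slide, lift the yellow release bar and keep it up while you slide the carriage to the orange station tab, then let go so that it drops fully home in the notch there. Turn the little turntable on the carriage by its brass post until the post points at the red index mark on the carriage. Leave the jar, hammer, steel block and bowl where they are.

Things in the scene. Friction and masses are not known exactly. Their poses are not given: they have to be found in the camera images.
- slide_base: Grey base plate of the slide, 245 x 410 x 12 mm, fixed on the bench, turned by up to 15 degrees; origin on the bench at mid-rail. y axis: level along the rails, the way joint carriage grows; x axis: level across the rails, away from the robot. Four tabs, one orange, stand on its far side, each at a notch; all tabs and the other points share these axes.
- tab_orange: The orange station tab, 16 mm wide, 50 mm tall, fixed on the base. Origin: centre of its foot, 12 mm above the bench. Axes as slide_base. Its notch is level with it: the carriage is there when point pointer and this origin agree along y. Three grey tabs of the same shape mark other notches.
- carriage (a joint): Place of the carriage along the rails in m, 0 at mid-rail, stops at +-0.135. Aluminium deck 160 mm across, 120 mm along the rails, top 52 mm up; sliding parts about 1 kg, 1 N friction, locked while the bar is down. Notches at +-0.075, +-0.125, 2 mm play, and a wide middle bay (+-0.027) where it starts; between them sloped ridges: a bar let go within 15 mm of a notch pulls the carriage into it.
- release (a joint): Lift of the yellow release bar in m: 0 = fully down (in a notch or the bay), 0.040 = upper stop. It must be lifted 0.030 or more to clear the rack's ridges. A spring and its weight push it down with 5 to 8 N; let go, it drops by itself.
- bar_centre (a point): Centre of the yellow bar: 64 mm long (along x), 16 mm wide (along y), 20 mm high, on a central stem 14 x 11 mm. Down, its centre is 125 mm above the bench, with 33 mm free under it to the blue guide block. It moves with carriage and lift. Pinch it from above across its 16 mm width, a finger on each side along the rails. It is 75 mm from mid-rail, on the side away from the robot.
- pointer (a point): Tip of the white pointer of the carriage, 80 mm above the bench, pointing across the rails at the tabs; level along the rails with the release bar's centre.
- post_centre (a point): Centre (half-way up) of the upright brass post near the rim of the black turntable: 14 mm diameter, 55 mm tall, foot 66 mm, top 121 mm above the bench. It runs on a 45 mm radius about the table's axis. Disc 110 mm diameter, carrying a fixed brass bangle (66 mm diameter) and a hub, their tops 78 mm above the bench. It turns without end, friction 0.02 N m, and stays where left.
- index_mark (a point): The red index mark, 14 x 12 mm, on the carriage's deck beside the turntable's rim, on the robot's side, 54 mm above the bench; moves with the carriage. Axes as slide_base. The turntable's axis is 61.5 mm from it along +x; when the post points at the mark, the post's axis is 16.5 mm from it along +x, on the line from the table's axis to the mark.
- jar: Bystander: brown glass jar with black lid, 64 mm diameter, 75 mm tall; origin under its centre. To be left alone.
- hammer: Bystander: hammer lying on the bench, 200 mm long. To be left alone.
- bench_block: Bystander: square steel bench block 70 x 70 x 35 mm. To be left alone.
- polish_bowl: Bystander: white bowl, 90 mm diameter, 40 mm high. To be left alone.

How it is judged (in metres and radians):
At the end, for the whole second after the job is handed in: The carriage rests at the orange tab (pointer within 6 mm of it along the rails), the release bar is down in the notch (less than 4 mm up), and the brass post stands in front of the red mark (within 8 mm of its line sideways, about 10 degrees) (y of pointer in the frame of tab_orange between -0.006 and 0.006 m and value of joint release below 0.004 m and y of post_centre in the frame of index_mark between -0.008 and 0.008 m and x of post_centre in the frame of index_mark below 0.03 m and velocity of joint carriage between -0.01 and 0.01 m/s); the robot touches nothing.
It fails at once if a bystander (jar, hammer, steel block, bowl) is moved more than 40 mm (distance of any of jar, hammer, bench_block, polish_bowl from where it was at the start of the episode above 0.04 m).
It also fails if it takes over 48 s, if anything falls off the work surface, if the arm or the gripper's body presses on something with over 40 N, if the wrist force passes 120 N, or if a joint passes its speed limit or range.

## Working session

There is one attempt and no reset: what is moved stays moved. The work goes in short steps, Python scripts to look and compute and a shell command to move; the robot and the scene stay as the last step left them, time stands still between calls to the robot, and variables do not carry over. Pictures are saved under pics/ and viewed, at most 10 in all, crops included, and the job is handed in when it is done.

```bash
mkdir -p pics; cat > h.py <<'E'
import numpy as np,cv2
from station import r,cams
def cap(n,f):
    s=r.sense(); im=cams.capture(n); cv2.imwrite('pics/'+f,im[:,:,::-1]); return s,im
def ray(n,uv,s=None):
    c=cams.get_calibration(n);K=np.array(c['camera_matrix'],float)
    d=np.linalg.inv(K)@np.array([uv[0],uv[1],1.])
    if n=='wrist':
        T=np.array(c['T_tool_cam']);R=np.array(s['ee_rot']);p=np.array(s['tcp_pos'])
        return p+R@T[:3,3], R@T[:3,:3]@d
    R=cv2.Rodrigues(np.array(c['rvec'],float))[0];t=np.array(c['tvec'],float).ravel()
    return -R.T@t, R.T@d
def atz(n,uv,z,s=None):
    o,d=ray(n,uv,s); return o+d*(z-o[2])/d[2]
def proj(n,P,s=None):
    c=cams.get_calibration(n);K=np.array(c['camera_matrix'],float);P=np.array(P,float)
    if n=='wrist':
        T=np.array(c['T_tool_cam']);R=np.array(s['ee_rot']);q=T[:3,:3].T@(R.T@(P-s['tcp_pos'])-T[:3,3])
    else: q=cv2.Rodrigues(np.array(c['rvec'],float))[0]@P+np.array(c['tvec'],float).ravel()
    u=K@q; return u[:2]/u[2]
E
python3 - <<'E'
from h import *
np.set_printoptions(precision=4,suppress=True)
s,a=cap('top','t0.png');cap('side','s0.png')
print(s['tcp_pos'],s['ee_rot'],s['time_s'],s['gripper_width'])
for n in('top','side'):print(n,ray(n,(320,200)))
E
```

```text
[ 0.1646 -0.6023  0.2215] [[-0.9647 -0.2635 -0.0007]
 [-0.2635  0.9647  0.0021]
 [ 0.0001  0.0022 -1.    ]] 0.0 0.9971971806972783
top (array([0.4255, 0.004 , 1.1299]), array([ 0.0832,  0.0174, -0.9966]))
side (array([0.2043, 0.8252, 1.1188]), array([ 0.2569, -0.6183, -0.743 ]))
```

View pics/t0.png

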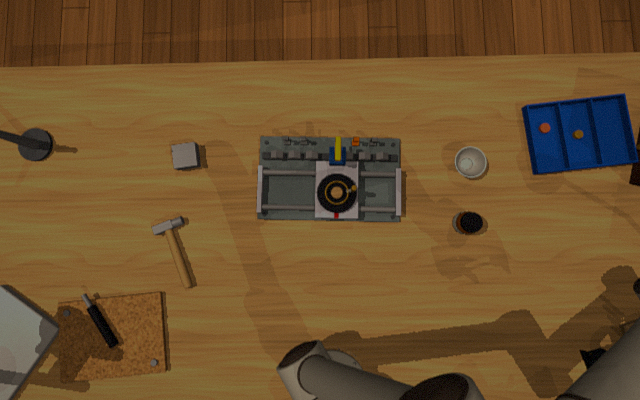

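View pics/s0.png

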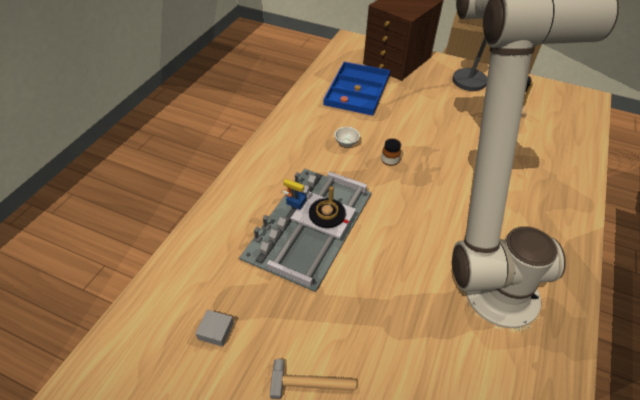

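The top view shows the slide at (330,180), the bar at (338,148), the orange tab at (356,142), the post at about (352,188) and the red mark at (337,215). The image's right is -y. I'll enlarge it to measure.

```bash
python3 - <<'E'
import cv2
a=cv2.imread('pics/t0.png')[125:230,250:410]
cv2.imwrite('pics/t0c.png',cv2.resize(a,None,fx=5,fy=5,interpolation=cv2.INTER_CUBIC))
E
```

```text
(no output)
```

View pics/t0c.png

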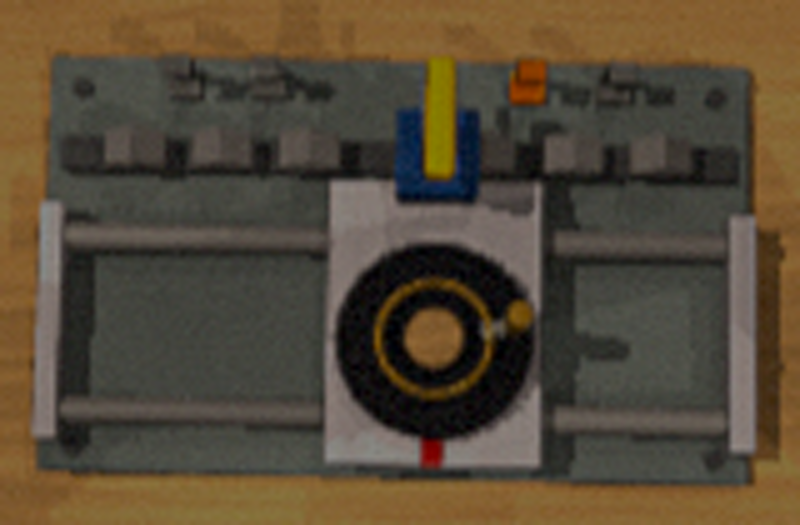

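```bash
python3 - <<'E'
from h import *
np.set_printoptions(precision=4,suppress=True)
f=lambda c,z: atz('top',(250+(c[0]+.5)/5-.5,125+(c[1]+.5)/5-.5),z)
cs=[f(c,.012) for c in((50,57),(748,68),(750,482),(37,468))]
for c in cs:print(c)
far=cs[0]-cs[1];near=cs[3]-cs[2];print('len',np.linalg.norm(far),np.linalg.norm(near))
v=far+near;yaw=np.arctan2(v[1],v[0])-np.pi/2;print('yaw',np.degrees(yaw))
R=np.array([[np.cos(yaw),-np.sin(yaw),0],[np.sin(yaw),np.cos(yaw),0],[0,0,1]])
o=np.mean(cs,0);o[2]=0;print('o',o)
for n,c,z in(('barfar',(442,60),.135),('barnear',(438,178),.135),('post',(519,313),.121),('hub',(433,337),.078),('red',(431,452),.054),('tabtop',(531,68),.062),('tabfoot',(528,102),.012)):
    p=f(c,z);print(n,p,R.T@(p-o))
cs=[f(c,.052) for c in((331,181),(542,181),(541,465),(325,461))];m=np.mean(cs,0);print('deck',m,R.T@(m-o))
E
```

```text
[0.711  0.1991 0.012 ]
[ 0.6961 -0.2101  0.012 ]
[ 0.4552 -0.2029  0.012 ]
[0.4688 0.2062 0.012 ]
len 0.4093920218401931 0.4092804420118156
yaw -1.9981841729870717
o [ 0.5828 -0.0019  0.    ]
barfar [ 0.6738 -0.028   0.135 ] [ 0.0919 -0.0228  0.135 ]
barnear [ 0.6114 -0.0247  0.135 ] [ 0.0294 -0.0218  0.135 ]
post [ 0.5418 -0.066   0.121 ] [-0.0387 -0.0655  0.121 ]
hub [ 0.5344 -0.022   0.078 ] [-0.0476 -0.0218  0.078 ]
red [ 0.473  -0.0204  0.054 ] [-0.1091 -0.0222  0.054 ]
tabtop [ 0.6864 -0.0799  0.062 ] [ 0.1063 -0.0743  0.062 ]
tabfoot [ 0.6784 -0.0816  0.012 ] [ 0.0984 -0.0763  0.012 ]
deck [ 0.5461 -0.0237  0.052 ] [-0.0359 -0.023   0.052 ]
```

The measurements agree with the given sizes: base length 409 mm, carriage at about -0.022, orange notch at -0.075, yaw -2°. Next I turn the tool to the slide's axes and go above the bar.

```bash
python3 -m handwheel '[[[0,0,0.72,0,0,0,0.087],[0,0,0.72,0,0,0,0.087],[0,0,0.72,0,0,0,0.087],[0,0,0.72,0,0,0,0.087],[0,0,0,-0.028,0.037,0,0.087],[0,0,0,-0.028,0.037,0,0.087],[0,0,0,-0.028,0.037,0,0.087],[0,0,0,-0.028,0.037,0,0.087],[0,0,0,-0.028,0.037,0,0.087],[0,0,0,-0.028,0.037,0,0.087],[0,0,0,-0.028,0.037,0,0.087],[0,0,0,-0.028,0.037,0,0.087]]]'
python3 -m handwheel '[[[0,0,0,-0.028,0.037,0,0.06],[0,0,0,-0.028,0.037,0,0.06],[0,0,0,-0.028,0.037,0,0.06],[0,0,0,-0.028,0.037,0,0.06],[0,0,0,-0.028,0.037,0,0.06],[0,0,0,-0.028,0.037,0,0.06],[0,0,0,-0.028,0.037,0,0.06],[0,0,0,0,0,0,0.06],[0,0,0,0,0,0,0.06]]]'
cat > go.py <<'E'
import sys
from h import *
np.set_printoptions(precision=4,suppress=True)
s=r.sense();R=np.array(s['ee_rot']);p=np.array(s['tcp_pos'])
print(s['time_s'],p,'yang',np.degrees(np.arctan2(R[1,1],R[0,1])),'tilt',R[:2,2],'w',s['gripper_width']*.087,'F',s['wrist_force'],s['joints'])
if len(sys.argv)>3:
    print('tool delta',R.T@(np.array(list(map(float,sys.argv[1:4])))-p))
E
python3 go.py 0.6426 -0.0264 0.107
```

```text
time_s: 1.3
tcp_pos: [0.3996, -0.3131, 0.2224]
ee_rot: [[-0.999, 0.035, -0.0], [0.035, 0.999, 0.0], [0.0, 0.0, -1.0]]
wrist_force: [0.8, 0.2, -0.8]
gripper_width: 0.998
gripper_force: 0.0
time_s: 2.2
tcp_pos: [0.6039, -0.0618, 0.2214]
ee_rot: [[-0.999, 0.033, -0.002], [0.033, 0.999, -0.0], [0.002, -0.0, -1.0]]
wrist_force: [-1.1, -0.6, -0.6]
gripper_width: 0.687
gripper_force: 0.0
2.2 [ 0.6039 -0.0618  0.2214] yang 88.1059064445917 tilt [-0.0022 -0.0001] w 0.05977342733999073 F [-1.0578 -0.6308 -0.5601] [   9.4172   20.3994   -2.208    -0.0147  -67.5155 -101.3057]
tool delta [-0.0378  0.0366  0.1143]
```

```bash
python3 -m handwheel '[[[0,0,0,-0.019,0.018,0.02,0.06],[0,0,0,-0.019,0.0185,0.02,0.06],[0,0,0,0,0,0,0.06],[0,0,0,0,0,0,0.06],[0,0,0,0,0,0,0.06]]]'
python3 - <<'E'
from h import *
s,im=cap('wrist','w1.png')
print(s['tcp_pos'])
for P in((.6426,-.0264,.135),(.6738,-.028,.135),(.6114,-.0247,.135)):print(proj('wrist',P,s))
E
python3 go.py 0.6426 -0.0264 0.107
```

```text
time_s: 2.7
tcp_pos: [0.6427, -0.0288, 0.1836]
ee_rot: [[-0.999, 0.036, 0.001], [0.036, 0.999, -0.0], [-0.001, -0.0, -1.0]]
wrist_force: [-0.6, -1.0, 0.3]
gripper_width: 0.69
gripper_force: 0.0
[ 0.64270909 -0.02879952  0.1835758 ]
[327.25699956 222.39862245]
[326.49746661 263.06699495]
[328.2172076 178.8024663]
2.75 [ 0.6428 -0.0287  0.1838] yang 87.94152209245343 tilt [0.0016 0.    ] w 0.059964574138597924 F [-0.1439 -0.1061  0.8144] [  11.828    25.3365   -0.0595    0.0182  -64.5133 -103.8943]
tool delta [0.0004 0.0023 0.0768]
```

View pics/w1.png

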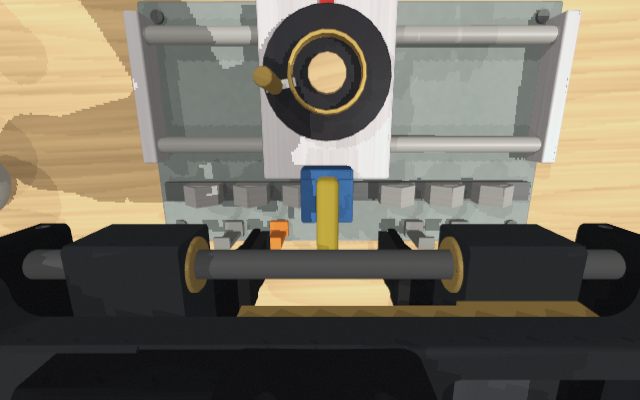

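The wrist view confirms it: the bar is at column 327 with its near end at row 178, as predicted, and it lies midway between the fingers. I lower and grip.

```bash
python3 -m handwheel '[[[0,0,0,0,0.002,0.025,0.06],[0,0,0,0,0,0.025,0.06],[0,0,0,0,0,0.02,0.06],[0,0,0,0,0,0.006,0.06],[0,0,0,0,0,0,0.04],[0,0,0,0,0,0,0.012],[0,0,0,0,0,0,0.012],[0,0,0,0,0,0,0.012],[0,0,0,0,0,0,0.012],[0,0,0,0,0,0,0.012]]]'; python3 go.py 0.6426 -0.0264 0.144
```

```text
time_s: 3.75
tcp_pos: [0.6433, -0.0256, 0.1069]
ee_rot: [[-0.999, 0.035, 0.001], [0.035, 0.999, 0.0], [-0.001, 0.0, -1.0]]
wrist_force: [-0.1, -0.7, -0.5]
gripper_width: 0.229
gripper_force: 0.0
3.75 [ 0.6433 -0.0256  0.1069] yang 88.01095640698806 tilt [0.0006 0.0001] w 0.01990631349431205 F [-0.0853 -0.7391 -0.4832] [  12.0938   29.3048   -5.3471   -0.0006  -55.3134 -104.0825]
tool delta [ 0.0006 -0.0008 -0.0371]
```

Still closing, so I wait, then lift 36 mm in steps.

```bash
python3 -m handwheel '[[[0,0,0,0,0,0,0.005],[0,0,0,0,0,0,0.005],[0,0,0,0,0,0,0.005],[0,0,0,0,0,-0.006,0.005],[0,0,0,0,0,-0.008,0.005],[0,0,0,0,0,-0.008,0.005],[0,0,0,0,0,-0.008,0.005],[0,0,0,0,0,-0.006,0.005],[0,0,0,0,0,0,0.005],[0,0,0,0,0,0,0.005]]]'; python3 go.py 0.6426 -0.0264 0.144
```

```text
time_s: 4.75
tcp_pos: [0.6432, -0.0256, 0.1425]
ee_rot: [[-0.999, 0.035, 0.0], [0.035, 0.999, 0.0], [-0.0, 0.0, -1.0]]
wrist_force: [3.0, 0.4, -8.0]
gripper_width: 0.181
gripper_force: 30.0
4.75 [ 0.6432 -0.0256  0.1425] yang 88.00007686117294 tilt [0.0003 0.0003] w 0.01571110882119563 F [ 3.029   0.449  -7.9645] [  12.0914   27.3557   -3.0272   -0.0126  -59.5968 -104.0849]
tool delta [ 0.0005 -0.0008 -0.0015]
```

The bar is held and 35.6 mm up, with 8 N down. I slide -53 mm.

```bash
python3 -m handwheel '[[[0,0,0,0,-0.003,0,0.005],[0,0,0,0,-0.006,0,0.005],[0,0,0,0,-0.008,0,0.005],[0,0,0,0,-0.009,0,0.005],[0,0,0,0,-0.009,0,0.005],[0,0,0,0,-0.008,0,0.005],[0,0,0,0,-0.006,0,0.005],[0,0,0,0,-0.004,0,0.005],[0,0,0,0,0,0,0.005],[0,0,0,0,0,0,0.005]]]'; python3 go.py
python3 - <<'E'
from h import *
s,im=cap('top','t1.png')
cv2.imwrite('pics/t1c.png',cv2.resize(im[125:230,250:410,::-1],None,fx=5,fy=5,interpolation=cv2.INTER_CUBIC))
E
```

```text
time_s: 5.75
tcp_pos: [0.6413, -0.079, 0.1426]
ee_rot: [[-0.999, 0.035, -0.0], [0.035, 0.999, -0.0], [0.0, -0.0, -1.0]]
wrist_force: [3.3, -1.2, -7.5]
gripper_width: 0.178
gripper_force: 30.0
5.75 [ 0.6413 -0.079   0.1426] yang 87.99730603363429 tilt [-0.0001 -0.0004] w 0.015478149529231539 F [ 3.2729 -1.192  -7.4656] [  7.309   27.5803  -2.6334   0.0241 -59.7919 -99.3238]
```

View pics/t1c.png

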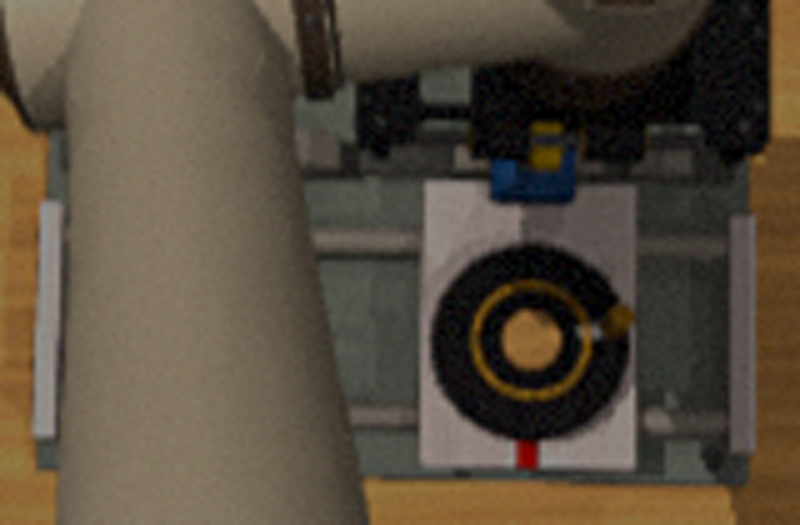

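The hub moved from (433,337) to (531,339), about 53 mm along the rails, and the carriage is level with the tab. I let go and rise.

```bash
python3 -m handwheel '[[[0,0,0,0,0,0.006,0.005],[0,0,0,0,0,0.008,0.005],[0,0,0,0,0,0,0.05],[0,0,0,0,0,0,0.05],[0,0,0,0,0,0,0.05],[0,0,0,0,0,0,0.05],[0,0,0,0,0,-0.02,0.05],[0,0,0,0,0,-0.04,0.05],[0,0,0,0,0,-0.03,0.05],[0,0,0,0,0,0,0.05]]]'
python3 - <<'E'
from h import *
s,im=cap('wrist','w2.png');print(s['tcp_pos'],s['ee_rot'])
E
```

```text
time_s: 6.8
tcp_pos: [0.6441, -0.0789, 0.2251]
ee_rot: [[-0.999, 0.034, 0.012], [0.034, 0.999, -0.001], [-0.012, -0.0, -1.0]]
wrist_force: [0.4, 0.2, 0.2]
gripper_width: 0.573
gripper_force: 0.0
[ 0.64408746 -0.07890657  0.22514675] [[-9.99356101e-01  3.39717112e-02  1.15458538e-02]
 [ 3.39663972e-02  9.99422760e-01 -6.56084233e-04]
 [-1.15614774e-02 -2.63490724e-04 -9.99933129e-01]]
```

View pics/w2.png

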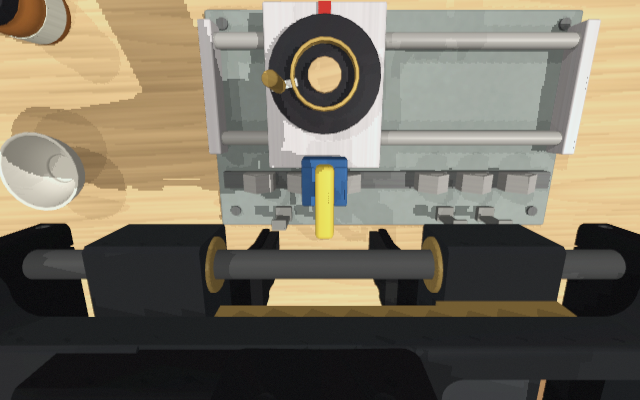

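The bar (column 325, rows 167–238) covers the orange tab, the hub is at (325,74), the post top at (268,75) and the red mark at (324,7). I now check the bar height and the post position.

```bash
python3 - <<'E'
from h import *
np.set_printoptions(precision=4,suppress=True)
s,im=cap('wrist','w3.png');print(s['tcp_pos'])
g=lambda uv,z:atz('wrist',uv,z,s)
for z in(.135,.145,.155,.165):print(z,np.linalg.norm(g((325,167),z)-g((325,238.5),z)))
print('bar',(g((325,167),.135)+g((325,238),.135))/2)
h=g((325,74),.078);p=g((268,75),.121);m=g((324,7),.054);print('hub',h,'post',p,'red',m,'r',np.linalg.norm((p-h)[:2]))
yaw=np.radians(-2);ex=np.array([np.cos(yaw),np.sin(yaw)]);ey=np.array([-ex[1],ex[0]])
print('d hub->post slide',(p-h)[:2]@ex,(p-h)[:2]@ey,'red',(m-h)[:2]@ex,(m-h)[:2]@ey)
T=lambda a:None
# top image hub/post from t1: 
f=lambda c,z: atz('top',(250+(c[0]+.5)/5-.5,125+(c[1]+.5)/5-.5),z)
print('top hub',f((531,339),.078),'post',f((620,317),.121),'red',f((527,454),.054))
E
```

```text
[ 0.6426 -0.0786  0.2221]
0.135 0.06098408285061046
0.145 0.058524394522956484
0.155 0.05606470619530239
0.165 0.053605017867648416
bar [ 0.6389 -0.0774  0.135 ]
hub [ 0.531  -0.0735  0.078 ] post [ 0.5363 -0.1189  0.121 ] red [ 0.4687 -0.0722  0.054 ] r 0.04566631092668995
d hub->post slide 0.006917681642942648 -0.0451393136228279 red -0.062317451456805485 -0.0008918245299664714
top hub [ 0.5325 -0.0752  0.078 ] post [ 0.5389 -0.1184  0.121 ] red [ 0.4711 -0.0733  0.054 ]
```

The bar is down and the carriage is at about -0.074. The post sits at -81.5° in the slide frame and must turn -98.5°. I pre-turn the tool by -98.5° so that joint 6 stays in range.

```bash
python3 -m handwheel '[[[0,0,-1.37,0,0,0,0.05],[0,0,-1.37,0,0,0,0.05],[0,0,-1.37,0,0,0,0.05],[0,0,-1.37,0,0,0,0.05],[0,0,-1.37,0,0,0,0.05],[0,0,-1.37,0,0,0,0.05],[0,0,-1.37,0,0,0,0.05],[0,0,-1.37,0,0,0,0.05],[0,0,-1.37,0,0,0,0.05],[0,0,-1.37,0,0,0,0.05],[0,0,-1.37,0,0,0,0.05],[0,0,-1.35,0,0,0,0.05]]]'; python3 go.py 0.5375 -0.1187 0.088
```

```text
time_s: 8.1
tcp_pos: [0.6404, -0.0786, 0.2169]
ee_rot: [[0.119, -0.993, -0.003], [-0.993, -0.119, -0.0], [-0.0, 0.003, -1.0]]
wrist_force: [0.4, -0.6, 0.1]
gripper_width: 0.575
gripper_force: 0.0
8.1 [ 0.6404 -0.0786  0.2169] yang -173.14584477307218 tilt [-0.0033 -0.    ] w 0.049997032305399425 F [ 0.3521 -0.6132  0.0578] [  7.3291  24.3268   3.2119  -0.0249 -69.0733  -0.4661]
tool delta [0.0276 0.1065 0.1292]
```

```bash
python3 -m handwheel '[[[0,0,0,0.0092,0.0355,0,0.05],[0,0,0,0.0092,0.0355,0,0.05],[0,0,0,0.0092,0.0355,0,0.05],[0,0,0,0,0,0.03,0.05],[0,0,0,0,0,0.01,0.05],[0,0,0,0,0,0,0.05],[0,0,0,0,0,0,0.05]]]'; python3 go.py 0.5375 -0.1187 0.088
python3 - <<'E'
from h import *
s,im=cap('wrist','w4.png')
print(proj('wrist',(.5375,-.1187,.121),s),proj('wrist',(.5318,-.0744,.078),s))
E
```

```text
time_s: 8.8
tcp_pos: [0.5394, -0.1181, 0.1784]
ee_rot: [[0.114, -0.993, -0.001], [-0.993, -0.114, -0.001], [0.0, 0.001, -1.0]]
wrist_force: [0.5, 1.0, 0.1]
gripper_width: 0.575
gripper_force: 0.0
8.8 [ 0.5394 -0.1181  0.1784] yang -173.43534563499568 tilt [-0.0006 -0.0006] w 0.04998762094545741 F [0.4854 0.9758 0.0946] [  4.4945  17.1082 -13.6545   0.0348 -59.2768   2.0524]
tool delta [0.0004 0.0019 0.0904]
[324.98725621 217.52202035] [325.42074533 251.30778364]
```

View pics/w4.png

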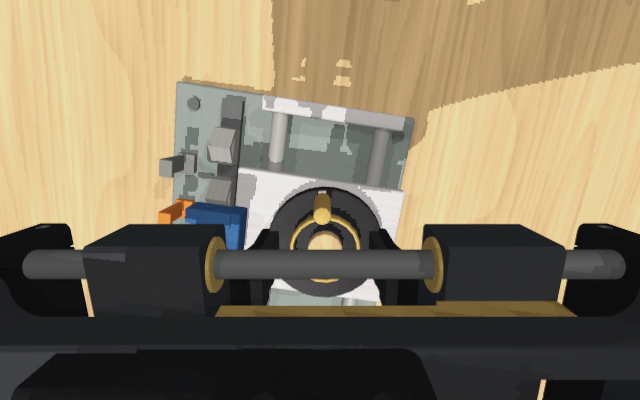

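The post top is at (322,215), within 3 px of the prediction and between the fingers. I descend and grip.

```bash
python3 -m handwheel '[[[0,0,0,0,0,0.03,0.05],[0,0,0,0,0,0.03,0.05],[0,0,0,0,0,0.02,0.05],[0,0,0,0,0,0.009,0.05],[0,0,0,0,0,0,0.03],[0,0,0,0,0,0,0.01],[0,0,0,0,0,0,0.005],[0,0,0,0,0,0,0.005],[0,0,0,0,0,0,0.005],[0,0,0,0,0,0,0.005],[0,0,0,0,0,0,0.005],[0,0,0,0,0,0,0.005]]]'; python3 go.py 0.5318 -0.0744 0.09
```

```text
time_s: 10.05
tcp_pos: [0.5392, -0.1182, 0.0902]
ee_rot: [[0.114, -0.993, 0.001], [-0.993, -0.114, -0.0], [0.0, -0.001, -1.0]]
wrist_force: [0.4, 0.1, 4.3]
gripper_width: 0.153
gripper_force: 30.0
10.05 [ 0.5392 -0.1182  0.0902] yang -173.45561899305375 tilt [ 0.0013 -0.0002] w 0.013273448697997726 F [0.4243 0.1024 4.2858] [  4.4747  22.6248 -19.9614   0.0255 -47.3431   2.0524]
tool delta [-0.0443  0.0023  0.0002]
```

Gripped. I swing it on the 45 mm arc: 7.5° a row needs x -0.0004, y 0.0059.

```bash
python3 -m handwheel '[[[0,0,1.25,-0.0004,0.0059,0,0.005],[0,0,1.25,-0.0004,0.0059,0,0.005],[0,0,1.25,-0.0004,0.0059,0,0.005],[0,0,1.25,-0.0004,0.0059,0,0.005],[0,0,1.25,-0.0004,0.0059,0,0.005],[0,0,1.25,-0.0004,0.0059,0,0.005],[0,0,0,0,0,0,0.005]]]'; python3 go.py 0.5318 -0.0744 0.09
```

```text
time_s: 10.75
tcp_pos: [0.5062, -0.1084, 0.0902]
ee_rot: [[-0.622, -0.783, 0.003], [-0.783, 0.622, -0.0], [-0.002, -0.002, -1.0]]
wrist_force: [1.6, -1.1, 2.9]
gripper_width: 0.152
gripper_force: 30.0
10.75 [ 0.5062 -0.1084  0.0902] yang 141.56251669334947 tilt [ 0.0026 -0.0001] w 0.013197315262262085 F [ 1.641  -1.0718  2.8546] [  5.9034  19.7337 -24.7797   0.0267 -45.3396 -44.3596]
tool delta [-0.0426  0.0011  0.0003]
```

```bash
python3 -m handwheel '[[[0,0,1.25,-0.0004,0.0059,0,0.005],[0,0,1.25,-0.0004,0.0059,0,0.005],[0,0,1.25,-0.0004,0.0059,0,0.005],[0,0,1.25,-0.0004,0.0059,0,0.005],[0,0,1.25,-0.0004,0.0059,0,0.005],[0,0,1.25,-0.0004,0.0059,0,0.005],[0,0,1.25,-0.0004,0.0059,0,0.005],[0,0,0.3,0,0.0014,0,0.005],[0,0,0,0,0,0,0.005]]]'; python3 go.py 0.5318 -0.0744 0.09
python3 -c "
from h import *
d=(np.array(r.sense()['tcp_pos'])-[.5318,-.0744,0])[:2];a=np.radians(-2);print(d@[np.cos(a),np.sin(a)],d@[-np.sin(a),np.cos(a)])"
```

```text
time_s: 11.65
tcp_pos: [0.4897, -0.071, 0.0902]
ee_rot: [[-0.999, 0.045, 0.002], [0.045, 0.999, -0.0], [-0.002, -0.0, -1.0]]
wrist_force: [0.3, -1.5, 3.5]
gripper_width: 0.149
gripper_force: 30.0
11.65 [ 0.4897 -0.071   0.0902] yang 87.42316164770068 tilt [ 0.0023 -0.0004] w 0.012992311825866062 F [ 0.2951 -1.5439  3.4993] [  10.618    17.818   -27.883     0.0677  -44.1747 -103.2434]
tool delta [-0.0422 -0.0015  0.0003]
-0.04217480139177373 0.0018963343791525847
```

About 2 mm off the line, well within 8 mm. I release, rise and check.

```bash
python3 -m handwheel '[[[0,0,0,0,0,0,0.04],[0,0,0,0,0,0,0.04],[0,0,0,0,0,0,0.04],[0,0,0,0,0,0,0.04],[0,0,0,0,0,-0.02,0.04],[0,0,0,0,0,-0.04,0.04],[0,0,0,0,0,-0.04,0.04],[0,0,0,0.03,0,-0.03,0.04],[0,0,0,0.04,0,0,0.04],[0,0,0,0.03,0,0,0.04],[0,0,0,0,0,0,0.04],[0,0,0,0,0,0,0.04]]]'
python3 - <<'E'
from h import *
s,im=cap('top','t5.png')
cv2.imwrite('pics/t5c.png',cv2.resize(im[125:230,250:410,::-1],None,fx=5,fy=5,interpolation=cv2.INTER_CUBIC))
E
```

```text
time_s: 12.85
tcp_pos: [0.3884, -0.0661, 0.2199]
ee_rot: [[-0.999, 0.048, 0.001], [0.048, 0.999, 0.0], [-0.001, 0.0, -1.0]]
wrist_force: [-0.9, -0.6, 0.5]
gripper_width: 0.46
gripper_force: 0.0
```

View pics/t5c.png

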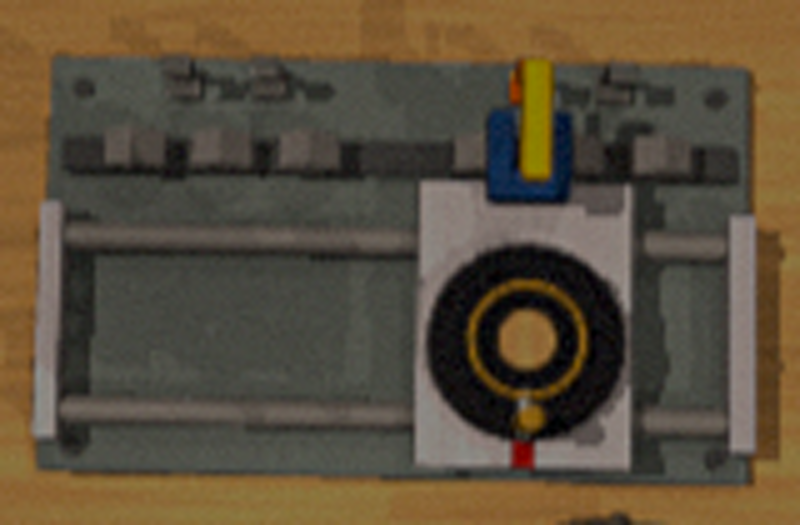

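The post is at (530,415) above the red mark at (523,454), and the bar is at (537,60–178) over the orange tab. I'll compute the numbers.

```bash
python3 - <<'E'
from h import *
np.set_printoptions(precision=4,suppress=True)
f=lambda c,z: atz('top',(250+(c[0]+.5)/5-.5,125+(c[1]+.5)/5-.5),z)
a=np.radians(-2);R=np.array([[np.cos(a),-np.sin(a),0],[np.sin(a),np.cos(a),0],[0,0,1]]);o=np.array([.5828,-.0019,0])
for n,c,z in(('barfar',(539,60),.135),('barnear',(536,178),.135),('post',(530,413),.121),('hub',(527,339),.078),('red',(523,454),.054),('tab',(531,68),.062),('foot',(528,102),.012)):print(n,R.T@(f(c,z)-o))
cs=[f(c,.052) for c in((419,181),(632,181),(631,467),(415,465))];print('deck',R.T@(np.mean(cs,0)-o))
E
```

```text
barfar [ 0.0925 -0.0733  0.135 ]
barnear [ 0.0302 -0.0725  0.135 ]
post [-0.0908 -0.0718  0.121 ]
hub [-0.0478 -0.0728  0.078 ]
red [-0.1091 -0.073   0.054 ]
tab [ 0.1063 -0.0743  0.062 ]
foot [ 0.0983 -0.0763  0.012 ]
deck [-0.0358 -0.0729  0.052 ]
```

The carriage is at -0.073 (within the notch's 2 mm play), the bar's image length at its down height is unchanged, and the post is about 1 mm off the line. I hand in.

```bash
python3 -c "
from station import r
print(r.finish_job())"
```

```text
the job is handed in; nothing more can be done
None
```

I handed in the job at about 13 s: by the last top-camera measurements the carriage sits in the orange notch (about 2 mm off the tab), the bar is down, the post is about 1 mm off the red mark's line, and the arm never went near the bystanders; no verdict came back.

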